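# Drop spent vials through a lever-lid discard bin

### The job

Press the paddle of the discard bin's lever all the way down so that its lid lifts and both spent vials waiting on the feed tray roll in, then ease the lever back up under your fingers until the lid is fully shut, without letting it slam. Work it with the lever only: do not touch the lid or the vials, and leave everything else on the bench where it stands.

Things in the scene. Friction and masses are not known exactly. Their poses are not given: they have to be found in the camera images.
- bin: Vial discard bin, white plastic, fixed: body 150 mm deep (x), 120 mm wide (y), 156 mm tall, open inside. Origin under the body's middle, z up. Its front, with the lever, faces its own -x; a sloping steel feed tray, 70 mm wide, leads into the mouth from its +x side, reaching 72 mm beyond the body, at most 170 mm high.
- lever (a joint): Angle of the lever on the bin's front, rad: 0 at rest (raised 0.19 above level, lid shut), 0.38 on its lower stop (0.19 below level, lid turned 0.76). Pivot along the bin's y at x = -95 mm, z = 75 mm in its frame. Linked to the lid, whose weight, with a light spring, lifts it again: 4 to 9 N on the paddle. Let go, it slams; a careful hand takes two seconds over the return.
- paddle (a point): Middle of the top face of the lever's broad paddle, the place to press: black ribbed face 40 mm along the bin's x, 62 mm along y. It lies 125 mm out along the lever from its pivot and 12 mm square above that line: 215 mm in front of the bin's origin, 110 mm over the bench at rest, 63 mm when down, going almost straight down. Free space below it.
- lid: Steel lid on the bin, 190 mm long with its tail, 128 mm wide, top 171 mm over the bench when shut. Origin on its hinge (x = -90 mm, z = 166 mm in the bin's frame), z upright when shut. Its rear edge rises to about 280 mm; its skirt shuts off the feed tray. Tail and link rod reach 25 mm in front of the hinge, 100 mm short of the paddle's middle.
- vial_a: Spent capped glass vial, lying across the feed tray: glass 28 mm in diameter, 61 mm long with its cap, 28 g. Origin on its axis, near the middle of the glass; y along the axis towards the cap. The lower one, waiting against the lid's skirt; it rolls into the bin by itself when the lid lifts.
- vial_b: Spent capped glass vial, lying across the feed tray: glass 28 mm in diameter, 61 mm long with its cap, 28 g. Origin on its axis, near the middle of the glass; y along the axis towards the cap. The upper one, waiting behind the other; it follows by itself.
- tipbox_near: Closed pipette-tip box, grey base and clear lid, 122 x 84 x 65 mm, standing beside the bin. Loose; a bystander. Origin under its middle.
- tipbox_side: Closed pipette-tip box, blue base and clear lid, 122 x 84 x 65 mm, to the left. Loose; a bystander. Origin under its middle.
- bottle: Reagent bottle with a screw cap, 62 mm wide, 116 mm tall, standing beside the bin. Loose; a bystander. Origin under its middle.
- beaker: Open glass beaker, 70 mm wide, 85 mm tall. Loose; a bystander. Origin under its middle.
- tube_rack: Small rack of capped tubes, 75 x 130 x 51 mm. Loose; a bystander. Origin under its middle.
- petri: Stack of three clear dishes, 90 mm wide, 43 mm tall. Loose; a bystander. Origin under its middle.
- timer: Flat bench timer, 62 x 66 x 16 mm. Loose; a bystander. Origin under its middle.
Mind the look-alikes: they are no part of the job. Leave any blue look-alike of the vial_a alone. Leave any green look-alike of the vial_b alone.

How it is judged:
By the outcome, as a careful person would: the job done as asked, in the order asked, and still so for the second after the job is handed in, with the robot touching nothing.
It also fails if it takes over 38 s, if anything falls off the work surface, if the arm or the gripper's body presses on something with over 40 N, if the wrist force passes 120 N, or if a joint passes its speed limit or range.

### The arm

A 6-joint arm with a two-finger parallel gripper is mounted at the origin on the work surface. World frame = base frame: x ahead of the robot, y to its left, z up, the work surface at z = 0. Lengths are in m, angles in rad, forces in N, time in s.
With the tool pointing down it reaches from about 0.25 to 0.775 m from the base axis. Payload 4 kg.
Tool frame: the origin (TCP) lies at the very end of the fingers, on their centre line; the grasp point (between the pads) lies 19 mm behind it; z points along the fingers, y is the line along which they close (so a half turn about z gives the same grasp; the last joint's range is limited). The gripper opens to 94 mm and grips with 3 to 60 N. Pads are 16 mm wide; open, the fingers measure 119 mm over their backs; the gripper's body (75 mm by 177 mm) begins 78 mm behind the grasp point.
Start: joints at [1.009, 0.087, 1.371, -0, 1.684, -0.103], TCP at [0.244, 0.493, 0.206] pointing down, gripper open.
Joint ranges: [-3.1, 3.1], [-0.76, 2.03], [0.27, 2.55], [-1.08, 4.22], [0.17, 2.65], [-2.57, 2.57]. Speed limits (rad/s): [2.79, 2.79, 3.14, 3.14, 3.14, 3.14].

### API

Orientations are given as [roll, pitch, yaw] about the fixed x, y, z axes, in that order (R = Rz(yaw) Ry(pitch) Rx(roll)).
In Python, from bench import robot, vision gives the robot as it stands.
- The arm moves only by the shell command python3 -m crank 'ROWS'. ROWS is JSON, a list of rows, each a list of 3 entries, a list of its own where there are three numbers: the closure, from 0 (fully open) to 1 (shut), then the shift along the tool's x, y, z in m, then the turn, a rotation vector about the tool's x, y, z in degrees. A call has 1 to 8 rows; each row shifts and turns the commanded pose from where the row before left it, along the tool's axes as they then stand; what a row does not reach is not made up. A row lasts 1/10 s, in which the tool goes at most 50 mm and 8.59 degrees, less where a joint would pass 70% of its speed; a pose out of reach is approached as far as the arm can. A call with a gripper value outside its range is refused whole. The fingers move at their own pace and stop on an object; the grip force is fixed at half the most. Time passes only in rows, so rows that do not move let the fingers close. It gives the time, the measured TCP pose, the force, the opening and the grip force at its end, in the units of the state.
- robot.get_obs(): the state, without advancing time (a new reading comes with each control period).
- vision.snapshot(name): name is "scene" or "top" or "wrist"; returns a dict with "color" (400x640x3 uint8, red, green, blue), "z_map" (400x640 float32, m along the optical axis (not along the pixel's ray), 0 where there is no reading), "fx", "fy", "cx", "cy" (pixels), "dist" ([k1, k2, p1, p2, k3] as OpenCV has them; the pictures are not rectified), "R" (3x3) and "t" (3): a world point X has camera coordinates R X + t. Camera axes: x right, y down, z forward; pixel columns grow to the right and rows downward; lengths in m; the calibration is good to about 2 mm. A picture is of the moment at which its call begins.
- robot.close_job(): hands the job in; it is judged then, once.
The state is a dict: "time": time; "joint_positions": joint angles; "qvel": joint speeds; "joint_torque": joint torques, N m; "tool_pos": TCP position; "ee_rot": TCP orientation; "wrist_force": force on the tool from outside, world axes, zero at the start; "wrist_torque": the same for the moment, N m; "width": finger opening in m; "finger_force": force on a finger pad.
Only numpy, scipy, OpenCV 4.12 (cv2) and the standard library are available. Lean on these libraries where they do the work, as an engineer would, in place of code of your own. Each camera call takes 0.05 s, during which the arm holds its last target. There are 200 camera calls.

## Working session

There is one attempt and no reset: what is moved stays moved. The work goes in short steps, Python scripts to look and compute and a shell command to move; the robot and the scene stay as the last step left them, time stands still between calls to the robot, and variables do not carry over. Pictures are saved under pics/ and viewed, at most 10 in all, crops included, and the job is handed in when it is done.

```bash
mkdir -p pics; cat > h.py <<'E'
import numpy as np,cv2
from bench import robot,vision
def snap(n,f):
    s=vision.snapshot(n); cv2.imwrite(f'pics/{f}.png',s['color'][:,:,::-1]); np.savez(f'{f}.npz',**{k:np.array(v) for k,v in s.items()}); return s
def pts(s):
    "world point map from depth"
    K=np.array([[s['fx'],0,s['cx']],[0,s['fy'],s['cy']],[0,0,1.]]);h,w=s['z_map'].shape
    uv=np.stack(np.meshgrid(np.arange(w),np.arange(h)),-1).reshape(-1,1,2).astype(float)
    n=cv2.undistortPoints(uv,K,np.array(s['dist'],float)).reshape(h,w,2)
    z=s['z_map'][...,None]; c=np.concatenate([n*z,z],-1)
    return (c-np.array(s['t']))@np.array(s['R'])
E
python3 - <<'E'
from h import *
a=snap('scene','scene1');b=snap('top','top1')
o=robot.get_obs();print(o['tool_pos'],o['ee_rot'],o['wrist_force'],o['width'],o['time'])
E
```

```text
[0.2433301  0.49270407 0.20443705] [-3.13966148e+00 -1.79534471e-04  2.68277639e+00] [-0.11224108  0.35198863 -0.11232594] 0.0942177079197769 0.1
```

View pics/scene1.png

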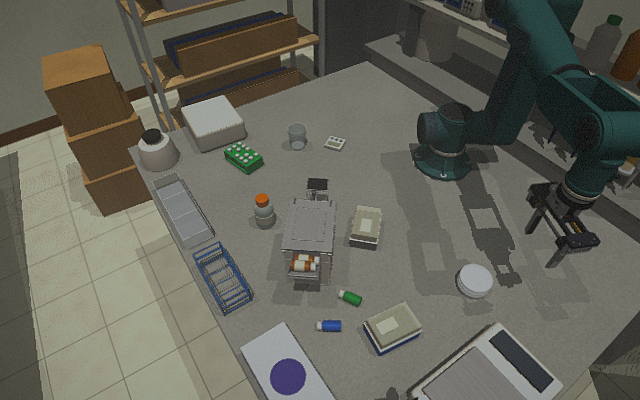

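View pics/top1.png

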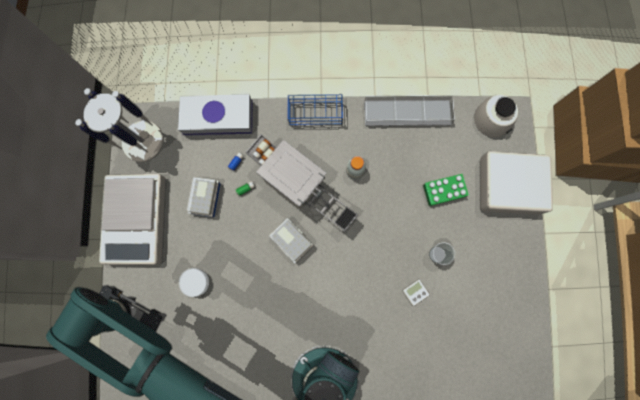

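The top view shows the bin lid at about (292,172), the paddle at (345,217) and the feed tray with its vials at (263,150). The bottle is at (357,167) and the near tip box at (292,240). Next I'll measure the lid and paddle.

```bash
python3 - <<'E'
from h import *
for f,pad in(('top1',(345,217)),('scene1',(317,184))):
    s=dict(np.load(f+'.npz'));P=pts(s);c=s['color'].astype(int)
    H,W=P.shape[:2];v,u=np.mgrid[:H,:W]
    near=(abs(u-pad[0])<110)&(abs(v-pad[1])<110)&(s['z_map']>0)
    m=near&(abs(P[...,2]-.170)<.007)
    n,l,st,ce=cv2.connectedComponentsWithStats(m.astype(np.uint8))
    i=1+st[1:,4].argmax();q=P[l==i]
    r=cv2.minAreaRect(q[:,:2].astype(np.float32));print(f,'lid',r,np.median(q[:,2]),cv2.boxPoints(r).round(3).tolist())
    m=near&(c.max(2)<75)&(abs(u-pad[0])<16)&(abs(v-pad[1])<16)&(P[...,2]>.085)&(P[...,2]<.135)
    n,l,st,ce=cv2.connectedComponentsWithStats(m.astype(np.uint8));i=1+st[1:,4].argmax();q=P[l==i]
    r=cv2.minAreaRect(q[:,:2].astype(np.float32));print('pad',len(q),r,np.median(q,0))
    print('pix',pad,P[pad[1],pad[0]])
s=dict(np.load('top1.npz'));P=pts(s)
for n,(x,y) in dict(bottle=(357,165),tipnear=(292,240),vial=(263,150)).items():print(n,P[y,x])
cv2.imwrite('pics/crop.png',cv2.resize(s['color'][120:270,220:400,::-1],None,fx=4,fy=4,interpolation=2))
E
```

```text
top1 lid ((0.6284456849098206, 0.08354435861110687), (0.19176289439201355, 0.12882648408412933), 50.273311614990234) 0.16924109220912767 [[0.5180000066757202, 0.050999999046325684], [0.6169999837875366, -0.03099999949336052], [0.7390000224113464, 0.11599999666213989], [0.6399999856948853, 0.1979999989271164]]
pad 210 ((0.504240870475769, -0.07057709991931915), (0.03527938574552536, 0.057092614471912384), 50.08808135986328) [ 0.50403437 -0.06988373  0.11124586]
pix (345, 217) [ 0.50753436 -0.06975055  0.1076977 ]
scene1 lid ((0.6349545121192932, 0.0844363272190094), (0.18385933339595795, 0.12813645601272583), 50.81475067138672) 0.17088943101909684 [[0.5270000100135803, 0.05400000140070915], [0.6269999742507935, -0.027000000700354576], [0.7429999709129333, 0.11500000208616257], [0.6430000066757202, 0.19599999487400055]]
pad 217 ((0.506561815738678, -0.07171866297721863), (0.0444176122546196, 0.0598139688372612), 50.032371520996094) [ 0.50749334 -0.06871732  0.11199134]
pix (317, 184) [ 0.50876679 -0.06770896  0.11301767]
bottle [ 0.66806426 -0.11013676  0.11821902]
tipnear [0.44287101 0.09705404 0.06056402]
vial [0.70922595 0.17635669 0.16080318]
```

View pics/crop.png

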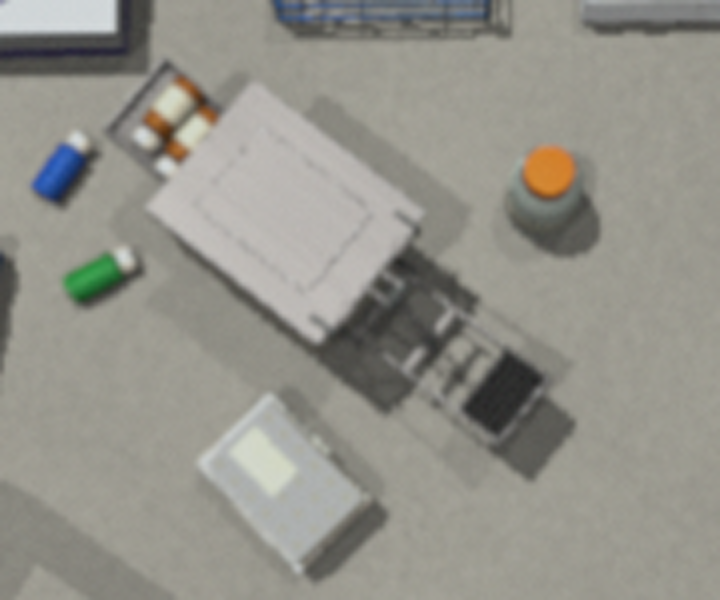

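The lid rectangle is 0.19 × 0.129 m with its top at z≈0.170, and the bin yaw is about 50.5°. The paddle is near (0.506, -0.070, 0.110), which fits the sizes given. I'll turn the tool by about 103° so its y axis lies along the bin's y, and close the fingers.

```bash
R='x'; python3 -m crank '[[1,[0,0,0],[0,0,8.5]],[1,[0,0,0],[0,0,8.5]],[1,[0,0,0],[0,0,8.5]],[1,[0,0,0],[0,0,8.5]],[1,[0,0,0],[0,0,8.5]],[1,[0,0,0],[0,0,8.5]],[1,[0,0,0],[0,0,8.5]],[1,[0,0,0],[0,0,8.5]]]'
python3 -m crank '[[1,[0,0,0],[0,0,8.5]],[1,[0,0,0],[0,0,8.5]],[1,[0,0,0],[0,0,8.5]],[1,[0,0,0],[0,0,8.5]],[1,[0,0,0],[0,0,1.2]],[1,[0,0,0],[0,0,0]]]'
cat > rel.py <<'E'
import sys,numpy as np
from bench import robot
from scipy.spatial.transform import Rotation as R
o=robot.get_obs();r=R.from_euler('xyz',o['ee_rot'])
t=np.array([float(v) for v in sys.argv[1:4]])
print(o['time'],o['tool_pos'].round(4) if hasattr(o['tool_pos'],'round') else o['tool_pos'],np.degrees(o['ee_rot']),'F',np.round(o['wrist_force'],2),'w',o['width'])
print('tool-axes shift',r.inv().apply(t-np.array(o['tool_pos'])).round(4), 'q',np.round(o['joint_positions'],2))
E
python3 rel.py .506 -.07 .2
```

```text
time: 0.9
tool_pos: [0.2434, 0.4929, 0.2048]
ee_rot: [-3.141, 0.001, 1.49]
wrist_force: [-0.1, -0.2, 0.4]
width: 0.0335
finger_force: 0.0
time: 1.5
tool_pos: [0.2435, 0.493, 0.2051]
ee_rot: [3.142, 0.001, 0.884]
wrist_force: [0.3, 0.4, 0.7]
width: 0.0004
finger_force: 0.0
1.5 [0.2435 0.493  0.2051] [1.79995112e+02 4.24228699e-02 5.06506399e+01] F [0.34 0.37 0.68] w 0.00042661291234093505
tool-axes shift [-0.2689  0.5599  0.0053] q [1.01 0.09 1.37 0.   1.68 1.7 ]
```

```bash
python3 -m crank '[[1,[-0.0168,0.035,0],[0,0,0]],[1,[-0.0168,0.035,0],[0,0,0]],[1,[-0.0168,0.035,0],[0,0,0]],[1,[-0.0168,0.035,0],[0,0,0]],[1,[-0.0168,0.035,0],[0,0,0]],[1,[-0.0168,0.035,0],[0,0,0]],[1,[-0.0168,0.035,0],[0,0,0]],[1,[-0.0168,0.035,0],[0,0,0]]]'
python3 -m crank '[[1,[-0.0168,0.035,0],[0,0,0]],[1,[-0.0168,0.035,0],[0,0,0]],[1,[-0.0168,0.035,0],[0,0,0]],[1,[-0.0168,0.035,0],[0,0,0]],[1,[-0.0168,0.035,0],[0,0,0]],[1,[-0.0168,0.035,0],[0,0,0]],[1,[-0.0168,0.035,0],[0,0,0]],[1,[-0.0168,0.035,0],[0,0,0]]]'
python3 -m crank '[[1,[0,0,0.03],[0,0,0]],[1,[0,0,0.03],[0,0,0]],[1,[0,0,0],[0,0,0]]]'
python3 rel.py .506 -.07 .110
python3 - <<'E'
from h import *
a=snap('scene','s2')
cv2.imwrite('pics/s2c.png',cv2.resize(a['color'][120:300,230:400,::-1],None,fx=3,fy=3,interpolation=2))
E
```

```text
time: 2.3
tool_pos: [0.3745, 0.2099, 0.2056]
ee_rot: [3.141, -0.0, 0.884]
wrist_force: [0.3, 1.1, -0.0]
width: 0.0006
finger_force: 0.0
time: 3.1
tool_pos: [0.5053, -0.072, 0.2054]
ee_rot: [3.142, -0.0, 0.884]
wrist_force: [0.1, -0.0, -0.1]
width: 0.0004
finger_force: 0.0
time: 3.4
tool_pos: [0.5017, -0.0701, 0.1405]
ee_rot: [-3.132, 0.004, 0.883]
wrist_force: [-0.2, -0.2, -0.4]
width: 0.0005
finger_force: 0.0
3.4 [ 0.5017 -0.0701  0.1405] [-179.46651907    0.24395747   50.57859967] F [-0.19 -0.21 -0.42] w 0.0005256714971149715
tool-axes shift [0.0029 0.0035 0.0304] q [-0.25  0.02  1.57  0.    1.56  0.44]
```

View pics/s2c.png

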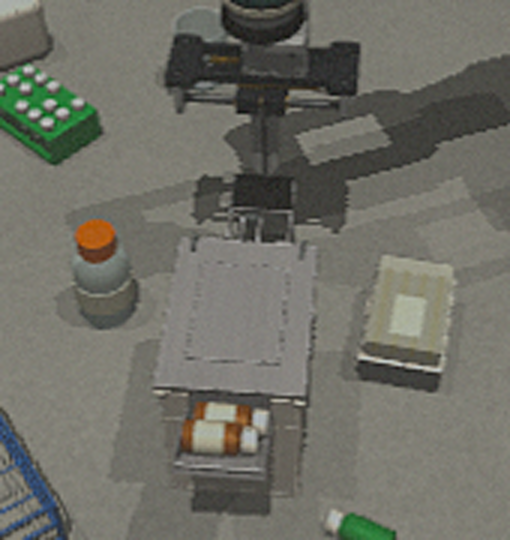

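The closed fingers stand above the paddle, seen at crop (262,185), and are clear of the lid. Both vials are still waiting on the tray. I'll go down to the paddle.

```bash
python3 -m crank '[[1,[0.002,0.002,0.012],[0,0,0]],[1,[0,0,0.01],[0,0,0]],[1,[0,0,0.005],[0,0,0]],[1,[0,0,0.004],[0,0,0]],[1,[0,0,0.004],[0,0,0]],[1,[0,0,0],[0,0,0]]]'; python3 rel.py .506 -.07 .110
```

```text
time: 4.05
tool_pos: [0.5078, -0.0702, 0.1112]
ee_rot: [3.141, -0.0, 0.882]
wrist_force: [-1.7, -0.2, 5.6]
width: 0.0003
finger_force: 2.7
4.05 [ 0.5078 -0.0702  0.1112] [ 1.79959070e+02 -7.80113098e-03  5.05199475e+01] F [-1.67 -0.19  5.57] w 0.0002939293419742031
tool-axes shift [-0.001  -0.0015  0.0012] q [-0.25  0.04  1.61 -0.    1.49  0.44]
```

In contact (5.6 N). Now I'll press down at about 40 mm/s, following the arc.

```bash
python3 -m crank '[[1,[-0.0004,0,0.004],[0,0,0]],[1,[-0.0004,0,0.004],[0,0,0]],[1,[-0.0004,0,0.004],[0,0,0]],[1,[-0.0004,0,0.004],[0,0,0]],[1,[-0.0004,0,0.004],[0,0,0]],[1,[-0.0004,0,0.004],[0,0,0]],[1,[-0.0004,0,0.004],[0,0,0]],[1,[-0.0004,0,0.004],[0,0,0]]]'; python3 -m crank '[[1,[-0.0003,0,0.004],[0,0,0]],[1,[-0.0003,0,0.004],[0,0,0]],[1,[-0.0003,0,0.004],[0,0,0]],[1,[0,0,0.002],[0,0,0]],[1,[0,0,0],[0,0,0]]]';python3 rel.py .503 -.073 .063
```

```text
time: 4.85
tool_pos: [0.5053, -0.0738, 0.0798]
ee_rot: [3.14, 0.002, 0.881]
wrist_force: [-3.3, -2.4, 5.9]
width: 0.0006
finger_force: 3.1
time: 5.35
tool_pos: [0.5054, -0.0736, 0.0653]
ee_rot: [3.14, -0.0, 0.882]
wrist_force: [-1.3, -1.5, 5.5]
width: 0.0007
finger_force: 2.4
5.35 [ 0.5054 -0.0736  0.0653] [ 1.79928675e+02 -1.71916265e-02  5.05102402e+01] F [-1.31 -1.51  5.53] w 0.0006981708370476908
tool-axes shift [-0.0011 -0.0023  0.0022] q [-0.26  0.07  1.67 -0.    1.4   0.43]
```

Not on the stop yet (5.5 N). I'll press further until the force rises.

```bash
python3 -m crank '[[1,[0,0,0.0015],[0,0,0]],[1,[0,0,0.001],[0,0,0]],[1,[0,0,0.001],[0,0,0]],[1,[0,0,0],[0,0,0]]]'; python3 -m crank '[[1,[0,0,0.001],[0,0,0]],[1,[0,0,0.0005],[0,0,0]],[1,[0,0,0],[0,0,0]]]'
python3 - <<'E'
from h import *
a=snap('scene','s3')
cv2.imwrite('pics/s3c.png',cv2.resize(a['color'][120:300,230:400,::-1],None,fx=3,fy=3,interpolation=2))
E
```

```text
time: 5.75
tool_pos: [0.5056, -0.0736, 0.0641]
ee_rot: [3.14, -0.001, 0.882]
wrist_force: [-4.9, -0.2, 14.5]
width: 0.0001
finger_force: 7.3
time: 6.05
tool_pos: [0.5057, -0.0736, 0.0636]
ee_rot: [3.139, -0.001, 0.882]
wrist_force: [-8.1, 0.7, 18.5]
width: 0.0002
finger_force: 9.5
```

View pics/s3c.png

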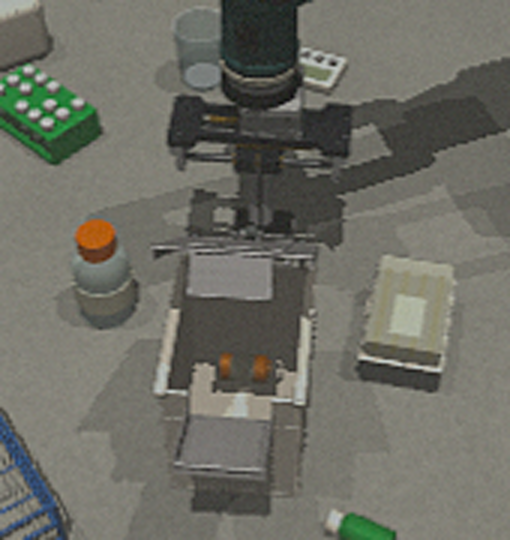

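The lever is on its stop (18 N), the lid is up and the tray is empty. Two amber spots at crop (225,365) and (262,365) lie inside the mouth. I'll wait a moment and check that they have settled.

```bash
python3 -m crank '[[1,[0,0,0],[0,0,0]],[1,[0,0,0],[0,0,0]],[1,[0,0,0],[0,0,0]],[1,[0,0,0],[0,0,0]],[1,[0,0,0],[0,0,0]]]'
python3 - <<'E'
from h import *
a=snap('scene','s4');P=pts(a);c=a['color'].astype(int)
m=(c[...,0]-c[...,2]>60)&(P[...,2]>-.05);m[:230]=0;m[270:]=0;m[:,:290]=0;m[:,335:]=0
for n in np.argwhere(m)[::6]:print(n,P[tuple(n)].round(3))
cv2.imwrite('pics/s4c.png',cv2.resize(a['color'][190:300,270:350,::-1],None,fx=5,fy=5,interpolation=2))
E
```

```text
time: 6.6
tool_pos: [0.5057, -0.0735, 0.0636]
ee_rot: [3.139, -0.001, 0.882]
wrist_force: [-7.7, 0.7, 19.1]
width: 0.0007
finger_force: 9.5
[238 304] [0.624 0.033 0.034]
[239 316] [0.597 0.058 0.037]
[240 306] [0.623 0.043 0.035]
[241 304] [0.629 0.041 0.032]
[241 318] [0.595 0.064 0.032]
[242 318] [0.597 0.068 0.033]
[243 318] [0.596 0.066 0.025]
```

View pics/s4c.png

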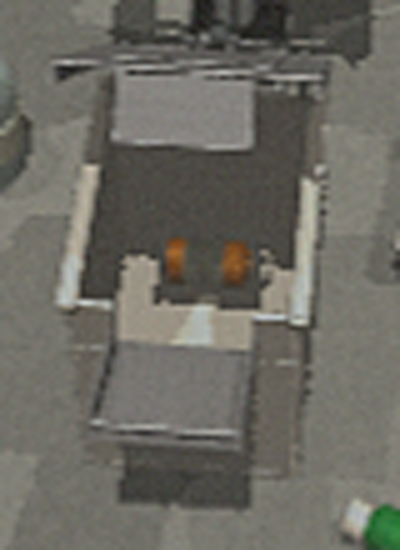

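The tray and mouth are empty and the amber glass lies at z≈0.03 on the bin floor, so both vials are in. Now I'll ease the lever up at about 20 mm/s.

```bash
python3 -m crank '[[1,[0,0,-0.0015],[0,0,0]],[1,[0,0,-0.002],[0,0,0]],[1,[0.0002,0,-0.002],[0,0,0]],[1,[0.0002,0,-0.002],[0,0,0]],[1,[0.0002,0,-0.002],[0,0,0]],[1,[0.0002,0,-0.002],[0,0,0]],[1,[0.0002,0,-0.002],[0,0,0]],[1,[0.0002,0,-0.002],[0,0,0]]]'
python3 -m crank '[[1,[0.0002,0,-0.002],[0,0,0]],[1,[0.0002,0,-0.002],[0,0,0]],[1,[0.0002,0,-0.002],[0,0,0]],[1,[0.0002,0,-0.002],[0,0,0]],[1,[0.0002,0,-0.002],[0,0,0]],[1,[0.0002,0,-0.002],[0,0,0]],[1,[0.0002,0,-0.002],[0,0,0]],[1,[0.0002,0,-0.002],[0,0,0]]]'
```

```text
time: 7.45
tool_pos: [0.5056, -0.0733, 0.0751]
ee_rot: [3.141, 0.002, 0.881]
wrist_force: [-3.5, -4.8, 5.3]
width: 0.0006
finger_force: 2.7
time: 8.25
tool_pos: [0.5068, -0.0718, 0.0913]
ee_rot: [3.141, 0.001, 0.881]
wrist_force: [-2.4, -3.2, 5.7]
width: 0.0005
finger_force: 2.5
```

```bash
python3 -m crank '[[1,[0.0002,0,-0.002],[0,0,0]],[1,[0.0002,0,-0.002],[0,0,0]],[1,[0.0002,0,-0.002],[0,0,0]],[1,[0.0002,0,-0.002],[0,0,0]],[1,[0.0002,0,-0.002],[0,0,0]],[1,[0.0002,0,-0.0015],[0,0,0]],[1,[0.0002,0,-0.0015],[0,0,0]],[1,[0.0002,0,-0.001],[0,0,0]]]'
python3 -m crank '[[1,[0,0,-0.001],[0,0,0]],[1,[0,0,-0.001],[0,0,0]],[1,[0,0,-0.001],[0,0,0]],[1,[0,0,-0.001],[0,0,0]],[1,[0,0,0],[0,0,0]]]'
```

```text
time: 9.05
tool_pos: [0.5085, -0.0697, 0.1056]
ee_rot: [3.141, -0.001, 0.882]
wrist_force: [-1.0, -0.9, 5.3]
width: 0.0002
finger_force: 2.3
time: 9.55
tool_pos: [0.5089, -0.0692, 0.1094]
ee_rot: [3.141, -0.003, 0.882]
wrist_force: [2.7, 1.4, 3.5]
width: 0.0005
finger_force: 2.4
```

Still loaded, so I'll creep up until the force is gone.

```bash
python3 -m crank '[[1,[0,0,-0.0007],[0,0,0]],[1,[0,0,-0.0007],[0,0,0]],[1,[0,0,-0.0006],[0,0,0]],[1,[0,0,0],[0,0,0]]]'
python3 -m crank '[[1,[0,0,-0.0007],[0,0,0]],[1,[0,0,-0.0007],[0,0,0]],[1,[0,0,-0.0006],[0,0,0]],[1,[0,0,0],[0,0,0]]]'
```

```text
time: 9.95
tool_pos: [0.5082, -0.0695, 0.1111]
ee_rot: [3.142, -0.001, 0.882]
wrist_force: [3.4, 3.9, 4.2]
width: 0.0003
finger_force: 2.2
time: 10.35
tool_pos: [0.5068, -0.0703, 0.1122]
ee_rot: [-3.14, 0.002, 0.881]
wrist_force: [-0.2, 0.5, 0.6]
width: 0.0007
finger_force: 0.6
```

```bash
python3 -m crank '[[1,[0,0,-0.0007],[0,0,0]],[1,[0,0,-0.0007],[0,0,0]],[1,[0,0,-0.0007],[0,0,0]],[1,[0,0,0],[0,0,0]]]'
python3 -m crank '[[1,[0,0,-0.005],[0,0,0]],[1,[0,0,-0.01],[0,0,0]],[1,[0,0,-0.02],[0,0,0]],[1,[0,0,-0.02],[0,0,0]],[1,[0,0,-0.01],[0,0,0]],[1,[0,0,0],[0,0,0]]]'
python3 - <<'E'
from h import *
a=snap('scene','s5')
P=pts(a);print(np.median(P[205:245,295:325,2]), P[205,310,2],P[245,310,2])
cv2.imwrite('pics/s5c.png',cv2.resize(a['color'][120:300,230:400,::-1],None,fx=3,fy=3,interpolation=2))
E
```

```text
time: 10.75
tool_pos: [0.5076, -0.07, 0.1149]
ee_rot: [-3.141, 0.001, 0.881]
wrist_force: [-0.2, 0.5, 1.1]
width: 0.0003
finger_force: 0.0
time: 11.35
tool_pos: [0.5091, -0.0702, 0.1827]
ee_rot: [3.137, -0.002, 0.882]
wrist_force: [0.1, 0.3, 0.9]
width: 0.0004
finger_force: 0.0
0.17174035196936904 0.17209006302954416 0.16932783159106962
```

View pics/s5c.png

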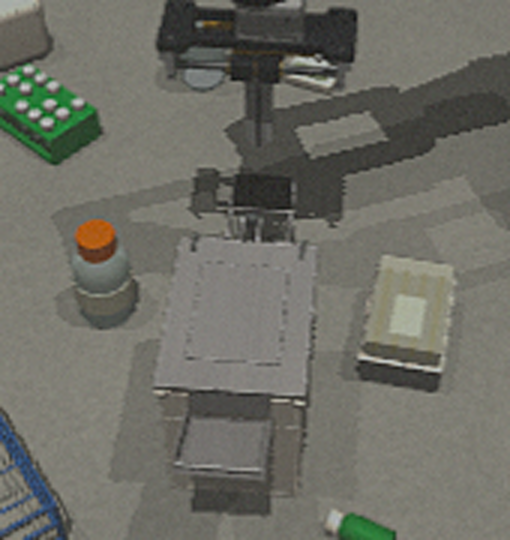

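The lid is shut and level at z≈0.171, the tray is empty, the lever is up, and the bin's neighbours have not moved.

```bash
python3 -c "
from bench import robot;print(robot.close_job())"
```

```text
the job is handed in; nothing more can be done
None
```

I pressed the lever to its stop, both vials rolled into the bin, and I eased the lid shut over about 3.5 s; the job was handed in at about 11.4 s.

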